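Shut and latch the tilt-out bin

TASK

One of the two tilt-out bins on the shelf was left open: with closed fingertips, gripping nothing, gently push its tilted pocket fully shut, and only then flip the lever latch on its roof forward, towards the bin's front, past centre so that it snaps over and stays latched. Leave the other bin shut and latched, do not move the loose things on and around the bins, and finish clear of everything.

Things in the scene. Friction and masses are not known exactly. Their poses are not given: they have to be found in the camera images.
- open_bin: The bin that stands open: fixed white plastic housing 180 deep (x), 150 wide (y), 165 mm high, open at the front. Origin: centre of its underside; z up, its -x faces the robot; front plane at x = -90. The latch stands at the front of the roof, left of centre (y = +40); a loose thing up to 32 mm high is on the roof's rear, over 100 mm behind the front plane.
- open_pocket (a joint): tilt of the open bin's grey pocket, rad: 0 = fully shut (hard stop), larger = its top tilted out to the front. Hinge along the lower front edge (bin x = -90, z = 11 mm); 136 mm wide, lip 143 mm above the hinge. Stiff hinge (2 to 4 N at the lip), stays where left. Starts between 0.3 and 0.5.
- open_lip (a point): middle of the front edge of the flat handle lip at the top of the open bin's pocket: it juts 32 mm out of the pocket's front face, is 70 mm wide and 8 mm thick, lies right of the latch (centre at bin y = -25 mm) and moves with the pocket. Push here to shut it.
- open_latch (a joint): the open bin's roof latch lever, rad: 0 = thrown back (leans 0.6 to bin +x), 0.6 = upright, 1.2 = thrown forward, nose hooked before the lip (latched). Its weighted end makes it fall to the nearer stop once past upright; takes about 1 N at the weight. Pin parallel to y at bin x = -78, y = 40, z = 179 mm between cheeks 189 mm high. Starts at 0.
- open_weight (a point): weighted end of the open bin's latch lever: dark steel round bar, 24 mm diameter, 44 mm long parallel to bin y. This point: its centre, 60 mm from the pin; moves with the lever. To flip it, push it from behind towards the bin's front (bin -x).
- open_lever: steel latch lever of the open bin with its round weighted end and nose. Origin: middle of the hinge pin (bin x = -78, y = 40, z = 179 mm).
- shut_bin: The other bin, of the same build, already shut and latched, to be left alone: fixed white plastic housing 180 deep (x), 150 wide (y), 165 mm high, open at the front. Origin: centre of its underside; z up, its -x faces the robot; front plane at x = -90. It stands beside the open bin, on either side.
- shut_pocket (a joint): tilt of the shut bin's grey pocket, rad: 0 = fully shut (hard stop), larger = its top tilted out to the front. Hinge along the lower front edge (bin x = -90, z = 11 mm); 136 mm wide, lip 143 mm above the hinge. Stiff hinge (2 to 4 N at the lip), stays where left. Starts and must stay at 0.
- shut_latch (a joint): the shut bin's roof latch lever, rad: 0 = thrown back (leans 0.6 to bin +x), 0.6 = upright, 1.2 = thrown forward, nose hooked before the lip (latched). Its weighted end makes it fall to the nearer stop once past upright; takes about 1 N at the weight. Pin parallel to y at bin x = -78, y = 40, z = 179 mm between cheeks 189 mm high. Starts and must stay at 1.2.
- shut_weight (a point): weighted end of the shut bin's latch lever: dark steel round bar, 24 mm diameter, 44 mm long parallel to bin y. This point: its centre, 60 mm from the pin; moves with the lever. Leave it alone.
- bowl: small blue ceramic bowl, 64 mm across, 32 high, loose on the rear of one bin's roof. Origin: centre of its underside.
- dumbbell: red wooden dumbbell toy, 96 mm long along its y, 30 thick, lying loose on the rear of the other bin's roof. Origin: centre of its underside.
- bell_cage: steel wire cage with a bell in it, 80 mm across, 96 high, loose on the shelf to one side. Origin: centre of its underside.
- barrel: translucent acrylic barrel, 76 mm across, 90 high, standing loose to one side. Origin: centre of its underside.
- jar: glass jar with steel cap, 70 mm across, 100 high, loose to one side. Origin: centre of its underside.
- cup: steel cup, 72 mm across, 80 high, loose to one side. Origin: centre of its underside.
- ring: flat wooden ring toy, 64 mm across, 16 high, lying loose on the shelf in front of the bins. Origin: centre of its underside.

How it is judged:
On the way, in this order (a step that is already met when the one before it is completed fails the run):
1. the open bin's pocket is pushed shut while its latch is still thrown back (value of joint open_pocket below 0.05 rad and value of joint open_latch below 0.5 rad), for 0.1 s.
2. the latch lever has snapped over to its forward stop (value of joint open_latch above 1.1 rad), for 0.2 s.
At the end, for the whole second after the job is handed in: The open bin's pocket is shut (within 0.05 rad, about 7 mm at the lip), its latch lever rests at its forward stop (above 1.1 of 1.2 rad), the other bin is still shut and latched, and every loose thing is within 15 mm of where it started (value of joint each of open_pocket, shut_pocket below 0.05 rad and value of joint each of open_latch, shut_latch above 1.1 rad and velocity of joint open_latch below 0.1 rad/s and distance of each of bowl, dumbbell, bell_cage, barrel, jar, cup, ring from where it was at the start of the episode below 0.015 m); the robot touches nothing.
It fails at once if the latch is flipped past centre while the pocket is still open (value of joint open_latch above 0.6 rad and value of joint open_pocket above 0.07 rad).
It fails at once if the latch lever is pinched or struck (over 25 N) (contact force between the fingers and open_lever above 25 N).
It fails at once if the bin is pushed roughly (over 60 N) (contact force between any of the arm, the fingers and open_bin above 60 N).
It fails at once if the other bin is opened or unlatched (value of joint shut_latch below 0.9 rad or value of joint shut_pocket above 0.05 rad).
It fails at once if a loose thing is moved or lifted by more than 20 mm (distance of any of bowl, dumbbell, bell_cage, barrel, jar, cup, ring from where it was at the start of the episode above 0.02 m).
It also fails if it takes over 43 s, if anything falls off the work surface, if the arm or the gripper's body presses on something with over 40 N, if the wrist force passes 120 N, or if a joint passes its speed limit or range.

ROBOT

A 6-joint arm with a two-finger parallel gripper is mounted at the origin on the work surface. World frame = base frame: x ahead of the robot, y to its left, z up, the work surface at z = 0. Lengths are in m, angles in rad, forces in N, time in s.
With the tool pointing down it reaches from about 0.35 to 0.975 m from the base axis. Payload 4.9 kg.
Tool frame: the origin (TCP) lies at the very end of the fingers, on their centre line; the grasp point (between the pads) lies 19 mm behind it; z points along the fingers, x is the direction in which the jaws open and shut, and the axes are right-handed (so a half turn about z gives the same grasp; the last joint's range is limited). The gripper opens to 85 mm and grips with 20 to 120 N. Pads are 22 mm wide; open, the fingers measure 114 mm over their backs; the gripper's body (76 mm by 85 mm) begins 54 mm behind the grasp point. The pads swing forward as they close: fully open they stand 13 mm farther back than shut.
Start: joints at [1.047, 0.053, 1.613, -0, 1.476, -0.119], TCP at [0.246, 0.574, 0.231] pointing down, gripper open.
Joint ranges: [-3.01, 3.01], [-1.01, 2.22], [0.06, 2.58], [-1.02, 4.17], [0.09, 2.62], [-3.14, 3.14]. Speed limits (rad/s): [2.57, 2.57, 3.14, 3.14, 3.14, 3.14].

INTERFACE

Orientations are given as a rotation vector (axis times angle).
In Python, from station import monitor, imaging, ticket gives the robot as it stands.
- The arm moves only by the tool step_arm, never from a script. Its argument "targets" is one flat list of numbers, 4 for each row, row after row: the shift along the tool's x, y, z in m, then the turn about the tool's z in rad. In form: [tx, ty, tz, roll, tx, ty, tz, roll, ...]. A call has 1 to 12 rows; each row is the pose to reach, as a shift and turn from the pose measured when the call began, along the tool's axes at that moment; what a row does not reach only later rows make up. A row lasts 1/12 s, in which the tool goes at most 41.7 mm and 7.16 degrees, less where a joint would pass 70% of its speed; a pose out of reach is approached as far as the arm can. A call with a gripper value outside its range is refused whole. "grip" is the finger opening in m, from 0 to 0.0854, set as the call begins (left out, the last holds). The fingers move at their own pace and stop on an object; "force" is the grip in N (left out, the last holds). Time passes only in rows, so rows that repeat a pose let the fingers close. It gives the time, the measured TCP pose, the force and the opening at its end, in the units of the state.
- monitor.get_obs(): the state, without advancing time (a new reading comes with each control period).
- imaging.get_image(name): name is "side" or "top"; returns a dict with "color" (480x640x3 uint8, red, green, blue), "depth" (480x640 float32, m along the optical axis (not along the pixel's ray), 0 where there is no reading), "fov_y" (degrees; the focal length in pixels is half the picture's height over the tangent of half this angle, whatever the lens; pixels are square), "cx", "cy" (the principal point, pixels), "R" (3x3) and "t" (3): a world point X has camera coordinates R X + t. Camera axes: x right, y down, z forward; pixel columns grow to the right and rows downward; lengths in m; the calibration is good to about 2 mm. A picture is of the moment at which its call begins.
- ticket.finish_job(): hands the job in, once; it reports no verdict.
Trained networks look in a picture, given as the dict that the camera call returned (one of the last four; its "shot" number tells which), for a name from the list of things; names that differ only in an ending like _2 or _b are one class to them, and where a whole thing is asked for, a point or a joint stands for the part that bears it (a point fixed in the world has none). Each returns a list of dicts, best first, with "score" (0 to 1); they miss things now and then, are a little off and sometimes report something else, mostly with a low value. They report only what shows in the picture. A call takes as long as a camera call.
- imaging.search_frame(name, picture): "uv" ([column, row] in pixels, amid what is visible of it).
- imaging.mark_of(name, picture): "uv" ([column, row] in pixels: a listed point, or the origin of a listed thing).
The state is a dict: "t": time; "q": joint angles; "dq": joint speeds; "effort": joint torques, N m; "tool_pos": TCP position; "tool_rot": TCP orientation; "contact_force": force on the tool from outside, world axes, zero at the start; "wrist_torque": the same for the moment, N m; "opening": finger opening in m.
Only numpy, scipy, OpenCV 4.12 (cv2) and the standard library are available. Lean on these libraries where they do the work, as an engineer would, in place of code of your own. Each camera call takes 0.05 s, during which the arm holds its last target.

## Working session

There is one attempt and no reset: what is moved stays moved. The work goes in short steps, Python scripts to look and compute and a tool call to move; the robot and the scene stay as the last step left them, time stands still between calls to the robot, and variables do not carry over. Pictures are saved under pics/ and viewed, and the job is handed in when it is done.

Besides the shell and the picture viewer there is one more tool, called after ">>>" as name(argument=value, ...), one argument or row to a line, values as JSON. step_arm: Moves the arm, as the interface text tells. Its arguments: {"type":"object","properties":{"targets":{"type":"array","items":{"type":"number"}},"grip":{"type":"number"},"force":{"type":"number"}},"required":["targets"]}

```bash
mkdir -p pics; cat > h.py <<'E'
import numpy as np, cv2
from station import monitor, imaging, ticket
from scipy.spatial.transform import Rotation as Rn
def cam(n):
    return imaging.get_image(n)
def save(p,f): cv2.imwrite('pics/'+f,p['color'][:,:,::-1])
def f(p): return 240/np.tan(np.radians(p['fov_y'])/2)
def unproj(p,uv,d=None):
    u,v=uv; 
    if d is None: d=p['depth'][int(round(v)),int(round(u))]
    k=f(p); c=np.array([(u-p['cx'])/k*d,(v-p['cy'])/k*d,d]); return np.asarray(p['R']).T@(c-p['t'])
def atz(p,uv,z):
    k=f(p);R=np.asarray(p['R']); r=R.T@np.array([(uv[0]-p['cx'])/k,(uv[1]-p['cy'])/k,1]);o=-R.T@p['t']
    return o+r*(z-o[2])/r[2]
def cloud(p):
    k=f(p);v,u=np.mgrid[:480,:640];d=p['depth'];c=np.stack([(u-p['cx'])/k*d,(v-p['cy'])/k*d,d],-1)
    X=(c-p['t'])@np.asarray(p['R']); X[d==0]=np.nan; return X
E
python3 - <<'E'
from h import *
np.set_printoptions(precision=4,suppress=True)
o=monitor.get_obs();print(o)
for n in('top','side'):
    p=cam(n);save(p,n+'0.png');np.savez(n+'0.npz',**p);print(n,p['fov_y'],-np.asarray(p['R']).T@p['t'])
    for name in['open_bin','shut_bin','open_lip','open_weight','shut_weight','open_lever','bowl','dumbbell','bell_cage','barrel','jar','cup','ring']:
        r=imaging.mark_of(name,p)
        print(name,[(np.round(x['uv'],1),round(x['score'],2),unproj(p,x['uv'])) for x in r[:2]])
E
```

```text
{'t': 0.0, 'q': array([ 1.047 ,  0.0534,  1.6143,  0.0001,  1.476 , -0.119 ]), 'dq': array([ 0.0006, -0.0009,  0.0001,  0.0001,  0.0002, -0.0011]), 'effort': array([  0.0007, -39.3694, -37.0168,  -0.0001,   0.0072,  -0.    ]), 'tool_pos': array([0.2458, 0.5739, 0.23  ]), 'tool_rot': array([ 2.6219,  1.729 , -0.003 ]), 'contact_force': array([0.0361, 0.4956, 0.0222]), 'wrist_torque': array([ 0.0212, -0.0137,  0.0246]), 'opening': 0.08510819493254984}
top 57.86439736086354 [0.4809 0.0048 1.1555]
open_bin []
shut_bin [(array([264.3, 289.6]), 0.48, array([0.4405, 0.1007, 0.1306]))]
open_lip [(array([268.2, 292.7]), 0.78, array([0.4328, 0.0921, 0.1251]))]
open_weight [(array([224.4, 235.7]), 0.75, array([0.5596, 0.1729, 0.2399])), (array([227.6, 249.4]), 0.34, array([0.5333, 0.1754, 0.1891]))]
shut_weight [(array([363., 249.]), 0.66, array([ 0.5255, -0.119 ,  0.24  ]))]
open_lever [(array([230.5, 247.3]), 0.71, array([0.5375, 0.168 , 0.1947]))]
bowl [(array([364.6, 174.2]), 0.59, array([ 0.7019, -0.1376,  0.1685])), (array([364. , 247.2]), 0.37, array([ 0.5294, -0.1215,  0.2386]))]
dumbbe
[... 941 characters left out ...]
rray([0.5563, 0.1564, 0.2351])), (array([429.1, 410.9]), 0.58, array([ 0.5498, -0.4561,  0.0012]))]
shut_weight [(array([332.8, 245.6]), 0.89, array([ 0.5263, -0.1357,  0.2402]))]
open_lever [(array([269. , 216.1]), 0.69, array([0.5307, 0.1841, 0.1622]))]
bowl [(array([397.9, 251.8]), 0.91, array([ 0.693 , -0.158 ,  0.1753]))]
dumbbell [(array([318.7, 206.5]), 0.52, array([0.6584, 0.1395, 0.1719]))]
bell_cage [(array([430.2, 410.3]), 0.69, array([ 0.5524, -0.4564,  0.0016]))]
barrel [(array([217.8, 234.3]), 0.8, array([0.4676, 0.4196, 0.0078]))]
jar [(array([414.5, 364.9]), 0.81, array([ 0.5906, -0.3575,  0.0282]))]
cup []
ring [(array([255.6, 295.8]), 0.73, array([0.4267, 0.0846, 0.0044]))]
```

View pics/top0.png

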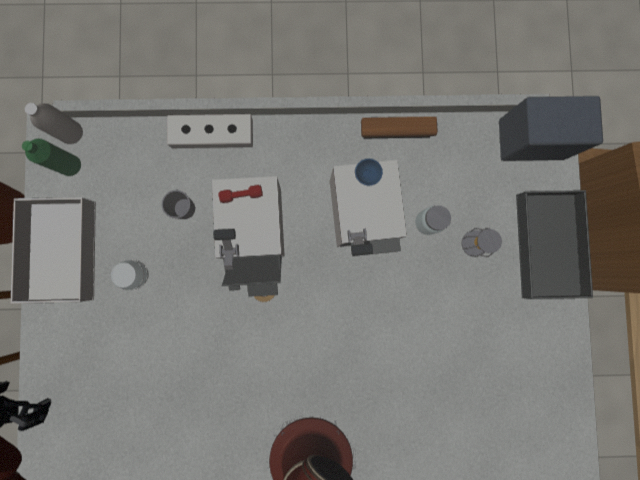

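View pics/side0.png

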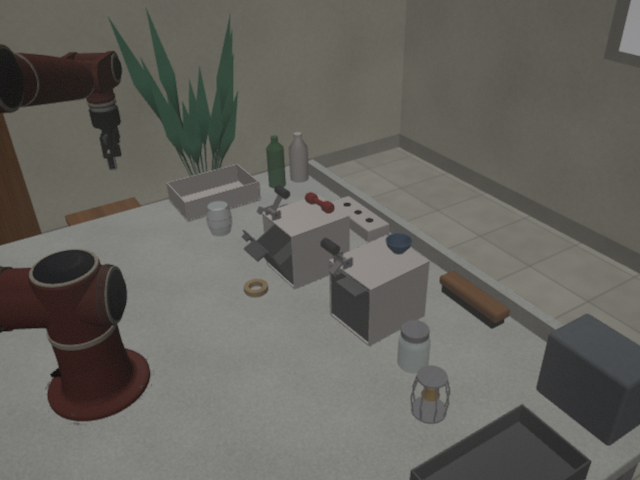

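```bash
python3 - <<'E'
from h import *
np.set_printoptions(precision=4,suppress=True)
for n in('top','side'):
    p=dict(np.load(n+'0.npz')); X=cloud(p)
    # roof points of open bin
    m=(abs(X[...,2]-.165)<.003)&(X[...,0]>.42)&(X[...,0]<.8)&(abs(X[...,1])<.3)
    mm=m.astype(np.uint8); nn,l,st,c=cv2.connectedComponentsWithStats(mm)
    for i in range(1,nn):
        if st[i,4]>300:
            P=X[l==i][:,:2]; print(n,st[i],cv2.minAreaRect(P.astype(np.float32)*1000),np.median(X[l==i][:,2]))
    m=(X[...,2]>.2)&(X[...,0]>.42)&(X[...,0]<.65)&(abs(X[...,1])<.25)
    nn,l,st,c=cv2.connectedComponentsWithStats(m.astype(np.uint8))
    for i in range(1,nn):
        if st[i,4]>30:
            P=X[l==i]; print(n,'high',c[i],st[i,4],np.percentile(P,[1,50,99],axis=0).tolist())
E
```

```text
top [ 333  159   74   84 3877] ((641.5841064453125, -147.50123596191406), (180.55865478515625, 150.46762084960938), 4.912585735321045) 0.1648891370984344
top [ 212  176   69   80 3669] ((610.999267578125, 137.23292541503906), (180.45518493652344, 150.0543670654297), 2.260587215423584) 0.16490587433024262
top high [224.4108 235.0909] 297 [[0.5424140331393517, 0.1535785881266125, 0.20172214292332458], [0.5614597154168892, 0.17387437486316948, 0.2367365488998136], [0.5767377597339409, 0.19704479882493173, 0.24273280494670088]]
top high [361.0365 247.8248] 274 [[0.5136092724216997, -0.13835232031123948, 0.20262474244168927], [0.5277671912543582, -0.11552952646675332, 0.2373093530672619], [0.54806772348181, -0.09490932503963449, 0.2428538544949158]]
side [ 262  199   86   39 1307] ((611.2516479492188, 134.1650390625), (185.93922424316406, 155.0700225830078), 1.8167290687561035) 0.16410415536777076
side [ 330  235   99   56 2185] ((634.4630126953125, -150.3267822265625), (199.5356903076172, 154.98028564453125), 5.903602123260498) 0.16411795941312507
side high [280.2842 193.9684] 190 [[0.5455102365906624, 0.14939724042334157, 0.20074405816303287], [0.5596891340875891, 0.16771915122899855, 0.22834725532023276], [0.5779602963995119, 0.1971352992566364, 0.24104621865200151]]
side high [329.6168 246.6776] 214 [[0.5148269967619342, -0.1430610182499017, 0.20174776533372965], [0.5237548877870337, -0.12573564520569447, 0.2333497235727573], [0.5454092909633098, -0.0957703631185136, 0.24074833281032526]]
```

The left bin (y≈+0.14) is the open one. Its latch is thrown back at top pixel (224,235), the lip is at (263,290), and the dumbbell is on its roof. The right bin is latched, with the bowl on its roof. The bin pose is about (0.611, 0.137) with yaw 2.26°. I'll align the tool and close the fingers first.

>>> step_arm(
  targets=[0,0,0,-0.11,0,0,0,-0.22,0,0,0,-0.33,0,0,0,-0.444,0,0,0,-0.444,0,0,0,-0.444,0,0,0,-0.444,0,0,0,-0.444],
  grip=0,
  force=20,
)

```text
t: 2.07
tool_pos: [0.2461, 0.5745, 0.2313]
tool_rot: [-2.179, -2.263, 0.0]
contact_force: [-0.4, 0.3, -0.7]
opening: -0.0
```

```bash
cat >> h.py <<'E'
B=np.array([.611,.137,0]);YAW=np.radians(2.26)
def bin2w(b): return B+Rn.from_euler('z',YAW).apply(np.asarray(b))
def to(w):
    o=monitor.get_obs();R=Rn.from_rotvec(o['tool_rot']); return R.inv().apply(np.asarray(w)-o['tool_pos'])
def st():
    np.set_printoptions(precision=4,suppress=True)
    o=monitor.get_obs();R=Rn.from_rotvec(o['tool_rot']).as_matrix()
    print('t',o['t'],'tcp',o['tool_pos'],'bin',Rn.from_euler('z',-YAW).apply(o['tool_pos']-B),'F',o['contact_force'],'q',o['q'],'op',o['opening']);print(R)
E
python3 - <<'E'
from h import *
st()
for b in [(-.225,-.032,.2),(-.225,-.032,.105)]: print(bin2w(b),to(bin2w(b)))
p=dict(np.load('top0.npz')); X=cloud(p)
Y=Rn.from_euler('z',-YAW).apply((X-B).reshape(-1,3)).reshape(X.shape)
# lip in bin frame and dumbbell, cheeks
m=(Y[...,0]<-.092)&(Y[...,0]>-.22)&(abs(Y[...,1])<.075)&(Y[...,2]>.06)
print('pocket front',np.percentile(Y[m],[1,50,99],axis=0))
Q=Y[m];e=Q[Q[:,0]<np.percentile(Q[:,0],5)];print(e.mean(0),np.percentile(e,[0,100],axis=0))
m=(Y[...,0]>.0)&(Y[...,0]<.09)&(abs(Y[...,1])<.075)&(Y[...,2]>.172)&(Y[...,2]<.22);print('dumb',np.percentile(Y[m],[0,2,98,100],axis=0))
m=(Y[...,0]>-.13)&(Y[...,0]<-.03)&(abs(Y[...,1])<.075)&(Y[...,2]>.172)&(Y[...,2]<.26);print('latch',np.percentile(Y[m],[0,2,98,100],axis=0))
E
```

```text
t 2.0667 tcp [0.2461 0.5745 0.2313] bin [-0.3473  0.4515  0.2313] F [-0.3921  0.2591 -0.6819] q [ 1.047   0.0527  1.6129  0.      1.476  -0.5614] op -3.947800768578887e-05
[[-0.0376  0.9993 -0.    ]
 [ 0.9993  0.0376 -0.    ]
 [-0.     -0.     -1.    ]]
[0.3874 0.0962 0.2   ] [-0.4833  0.1232  0.0313]
[0.3874 0.0962 0.105 ] [-0.4833  0.1232  0.1263]
pocket front [[-0.183  -0.067   0.0622]
 [-0.1408 -0.0043  0.1239]
 [-0.0951  0.0662  0.202 ]]
[-0.1811 -0.0247  0.1249] [[-0.1842 -0.0586  0.1198]
 [-0.178   0.0104  0.1294]]
dumb [[ 0.0315 -0.0402  0.1728]
 [ 0.0331 -0.0383  0.18  ]
 [ 0.0647  0.0545  0.1962]
 [ 0.0679  0.0574  0.1982]]
latch [[-0.1193  0.018   0.1725]
 [-0.1156  0.0188  0.1774]
 [-0.0343  0.0601  0.2416]
 [-0.0325  0.0623  0.2435]]
```

>>> step_arm(
  targets=[-0.04,0.01,0,0,-0.08,0.02,0,0,-0.12,0.03,0,0,-0.16,0.04,0,0,-0.2,0.05,0,0,-0.24,0.06,0,0,-0.28,0.07,0,0,-0.32,0.08,0,0,-0.36,0.09,0,0,-0.4,0.1,0,0,-0.445,0.11,0,0,-0.489,0.123,0,0],
)

```text
t: 3.07
tool_pos: [0.3847, 0.0968, 0.2317]
tool_rot: [2.179, 2.261, 0.002]
contact_force: [1.3, -0.6, -0.9]
opening: -0.0003
```

```bash
python3 - <<'E'
from h import *
st(); print(to(bin2w((-.225,-.038,.105))))
E
```

```text
t 3.0667 tcp [0.3847 0.0968 0.2317] bin [-0.2277 -0.0313  0.2317] F [ 1.3122 -0.5525 -0.9004] q [ 0.0583 -0.546   2.1094  0.      1.5765 -1.5493] op -0.00030888888730435337
[[-0.0368  0.9993  0.0017]
 [ 0.9993  0.0368  0.0001]
 [ 0.0001  0.0017 -1.    ]]
[-0.0067  0.0025  0.1267]
```

>>> step_arm(
  targets=[-0.006,0.002,0.03,0,-0.006,0.002,0.065,0,-0.006,0.002,0.1,0,-0.006,0.002,0.126,0,-0.006,0.002,0.126,0,-0.006,0.002,0.126,0],
)

```text
t: 3.57
tool_pos: [0.386, 0.0908, 0.1048]
tool_rot: [-2.18, -2.26, 0.002]
contact_force: [0.2, 0.2, 0.7]
opening: 0.0001
```

>>> step_arm(
  targets=[0,0.01,0,0,0,0.02,0,0,0,0.025,0,0,0,0.03,0,0,0,0.034,0,0,0,0.038,0,0,0,0.042,0,0,0,0.046,0,0,0,0.05,0,0,0,0.05,0,0],
)

```text
t: 4.4
tool_pos: [0.4371, 0.0927, 0.1055]
tool_rot: [2.181, 2.261, 0.0]
contact_force: [-0.3, 0.1, 0.2]
opening: -0.0002
```

```bash
python3 - <<'E'
from h import *
st(); print(to(bin2w((-.135,-.038,.12))))
p=cam('side');save(p,'side1.png');p=cam('top');cv2.imwrite('pics/top1.png',cv2.resize(p['color'][170:350,180:420,::-1],None,fx=3,fy=3))
E
```

```text
t 4.4 tcp [0.4371 0.0927 0.1055] bin [-0.1756 -0.0374  0.1055] F [-0.2903  0.0575  0.1601] q [ 0.042  -0.2809  2.1355  0.0002  1.2867 -1.5647] op -0.0002048290199242196
[[-0.0359  0.9994  0.0002]
 [ 0.9994  0.0359  0.0002]
 [ 0.0002  0.0002 -1.    ]]
[-0.0005  0.0406 -0.0145]
```

View pics/side1.png

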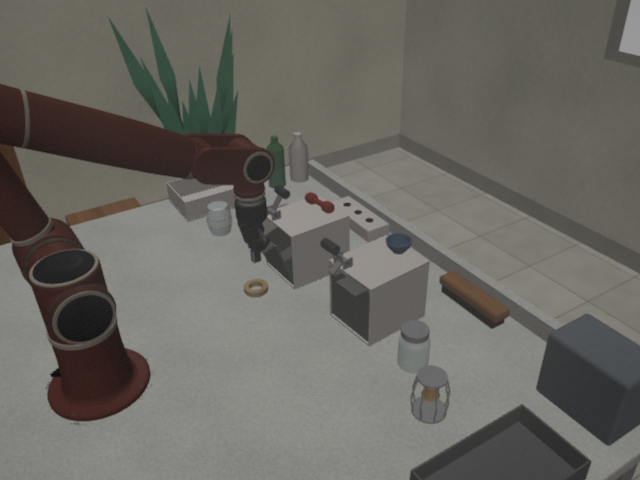

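View pics/top1.png

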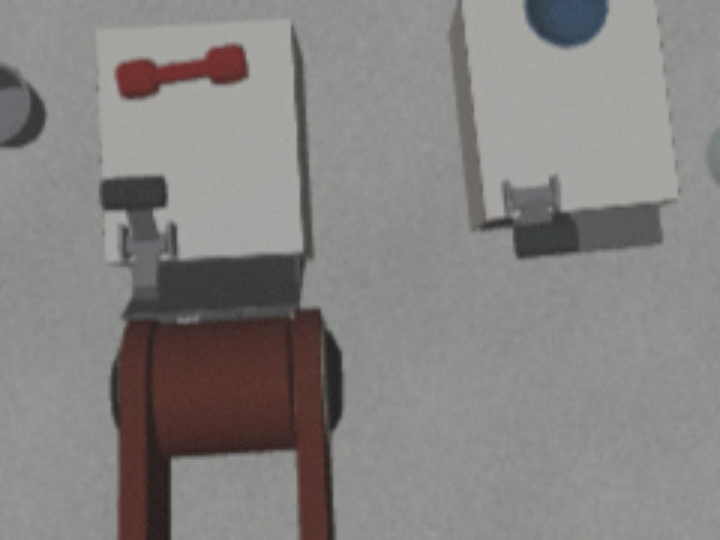

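```bash
python3 - <<'E'
from h import *
st()
p=cam('side');X=cloud(p);Y=Rn.from_euler('z',-YAW).apply((X-B).reshape(-1,3)).reshape(X.shape)
Rx=Y[...,0];
for z in np.arange(.1,.5,.02):
    m=(Rx<-.12)&(Rx>-.3)&(Y[...,2]>z)&(Y[...,2]<z+.02)&(abs(Y[...,1]+.03)<.13)
    if m.sum()>5: print(round(z,2),m.sum(),np.percentile(Y[m],[1,99],axis=0)[:,:2].round(3).tolist())
cv2.imwrite('pics/side2.png',cv2.resize(p['color'][130:310,180:420,::-1],None,fx=3,fy=3))
for q in imaging.mark_of('open_lip',p)[:2]:print(q,Rn.from_euler('z',-YAW).apply(unproj(p,q['uv'])-B))
E
```

```text
t 4.5 tcp [0.4366 0.0926 0.105 ] bin [-0.176  -0.0375  0.105 ] F [ 0.2803  0.2381 -0.6801] q [ 0.042  -0.2813  2.1368  0.0001  1.286  -1.5648] op 6.0454277869366704e-05
[[-0.0359  0.9994  0.0001]
 [ 0.9994  0.0359  0.0001]
 [ 0.0001  0.0001 -1.    ]]
0.1 62 [[-0.187, -0.069], [-0.12, -0.031]]
0.12 125 [[-0.186, -0.071], [-0.123, -0.034]]
0.14 131 [[-0.189, -0.074], [-0.128, -0.006]]
0.16 129 [[-0.192, -0.091], [-0.164, 0.009]]
0.18 192 [[-0.194, -0.104], [-0.162, 0.016]]
0.2 165 [[-0.195, -0.09], [-0.165, -0.023]]
0.22 123 [[-0.212, -0.081], [-0.147, -0.038]]
0.24 239 [[-0.212, -0.079], [-0.144, -0.029]]
0.26 290 [[-0.212, -0.079], [-0.142, -0.023]]
0.28 197 [[-0.211, -0.076], [-0.145, -0.027]]
0.3 245 [[-0.211, -0.078], [-0.146, -0.029]]
0.32 136 [[-0.211, -0.076], [-0.152, -0.038]]
0.34 163 [[-0.232, -0.101], [-0.143, -0.09]]
0.36 431 [[-0.287, -0.107], [-0.136, -0.09]]
0.38 609 [[-0.298, -0.108], [-0.135, -0.09]]
0.4 778 [[-0.298, -0.105], [-0.141, 0.006]]
0.42 895 [[-0.298, -0.099], [-0.158, 0.016]]
0.44 459 [[-0.299, -0.099], [-0.225, 0.015]]
0.46 28 [[-0.3, -0.062], [-0.285, -0.031]]
{'uv': [257.3, 247.9], 'score': 0.65} [-0.1865 -0.0821  0.1717]
{'uv': [328.2, 246.6], 'score': 0.56} [-0.1021 -0.2611  0.236 ]
```

View pics/side2.png

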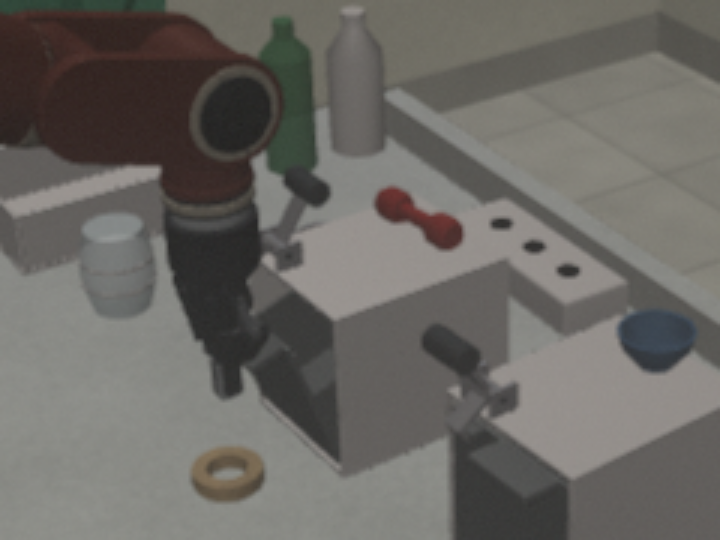

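Contact with the lip has begun, and the gripper is clear of the latch. I'll keep pushing slowly, rising with the lip.

>>> step_arm(
  targets=[0,0.004,-0.001,0,0,0.008,-0.003,0,0,0.012,-0.005,0,0,0.016,-0.006,0,0,0.02,-0.008,0,0,0.023,-0.01,0,0,0.026,-0.012,0,0,0.029,-0.013,0,0,0.032,-0.013,0,0,0.032,-0.013,0],
)

```text
t: 5.43
tool_pos: [0.4691, 0.0937, 0.1181]
tool_rot: [2.181, 2.261, 0.001]
contact_force: [0.3, 0.5, -0.1]
opening: -0.0003
```

```bash
cat > lipchk.py <<'E'
from h import *
import sys
st()
p=cam('side');cv2.imwrite('pics/%s.png'%sys.argv[1],cv2.resize(p['color'][130:310,180:420,::-1],None,fx=3,fy=3))
p=cam('top');X=cloud(p);Y=Rn.from_euler('z',-YAW).apply((X-B).reshape(-1,3)).reshape(X.shape)
cv2.imwrite('pics/%st.png'%sys.argv[1],cv2.resize(p['color'][170:350,180:420,::-1],None,fx=3,fy=3))
m=(Y[...,0]<-.085)&(Y[...,0]>-.2)&(Y[...,1]>-.06)&(Y[...,1]<.012)&(Y[...,2]>.11)&(Y[...,2]<.163)
if m.sum()>5: print('lip',m.sum(),np.percentile(Y[m],[2,50,98],axis=0).round(4).tolist())
E
python3 lipchk.py side3
```

```text
t 5.4333 tcp [0.4691 0.0937 0.1181] bin [-0.1435 -0.0376  0.1181] F [ 0.2715  0.4615 -0.0694] q [ 0.0414 -0.2095  2.0549  0.0001  1.2956 -1.5652] op -0.00025041334128050863
[[-0.0358  0.9994  0.0006]
 [ 0.9994  0.0358  0.0001]
 [ 0.0001  0.0006 -1.    ]]
lip 30 [[-0.095, -0.0568, 0.1131], [-0.0929, -0.0227, 0.1389], [-0.0858, 0.0047, 0.1629]]
```

View pics/side3.png

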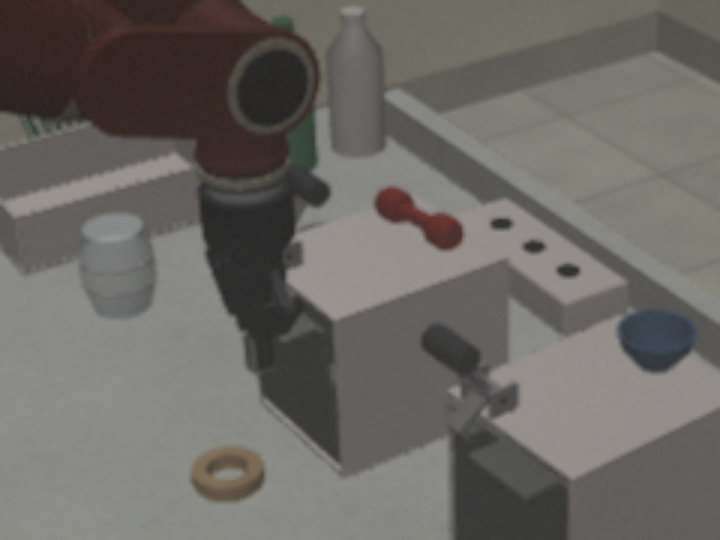

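>>> step_arm(
  targets=[0,0.002,-0.002,0,0,0.004,-0.004,0,0,0.006,-0.006,0,0,0.007,-0.006,0,0,0.008,-0.006,0,0,0.008,-0.006,0],
)

```text
t: 6.03
tool_pos: [0.4771, 0.094, 0.1243]
tool_rot: [2.181, 2.26, 0.001]
contact_force: [-0.3, -0.9, 0.5]
opening: -0.0005
```

>>> step_arm(
  targets=[0,0.001,0,0,0,0.002,0,0,0,0.002,0,0],
)

```text
t: 6.28
tool_pos: [0.4794, 0.0941, 0.1244]
tool_rot: [2.181, 2.26, 0.002]
contact_force: [0.4, 0.6, 0.1]
opening: 0.0001
```

```bash
python3 lipchk.py side4
```

```text
t 6.2833 tcp [0.4794 0.0941 0.1244] bin [-0.1332 -0.0377  0.1244] F [0.4269 0.5702 0.1165] q [ 0.0413 -0.1907  2.0278  0.0001  1.3029 -1.5653] op 9.061101507221858e-05
[[-0.0358  0.9994  0.0016]
 [ 0.9994  0.0358  0.0001]
 [ 0.0001  0.0016 -1.    ]]
```

View pics/side4.png

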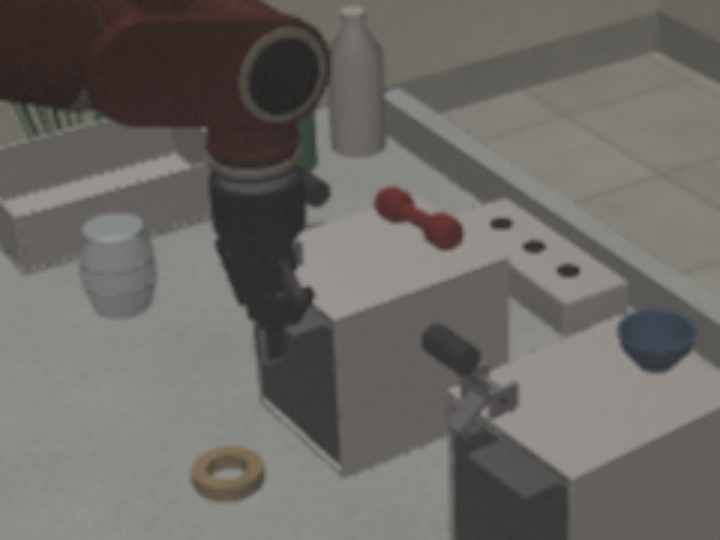

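>>> step_arm(
  targets=[0,0.001,0,0,0,0.002,0,0,0,0.002,0,0],
)

```text
t: 6.63
tool_pos: [0.4797, 0.0941, 0.1242]
tool_rot: [-2.18, -2.259, 0.004]
contact_force: [-8.6, -1.0, 6.5]
opening: 0.0002
```

>>> step_arm(
  targets=[0,0.001,0,0,0,0.002,0,0,0,0.002,0,0],
)

```text
t: 6.88
tool_pos: [0.4796, 0.0941, 0.1242]
tool_rot: [-2.176, -2.256, 0.012]
contact_force: [-10.9, -1.8, 7.4]
opening: -0.0001
```

Force rose to about 11 N at bin x = −0.133, where I expected the stop. I'll back off and check the pocket.

>>> step_arm(
  targets=[0,-0.01,0,0,0,-0.03,0,0,0,-0.05,0,0,0,-0.08,0,0,0,-0.11,0,0,0,-0.11,0,0],
)

```text
t: 7.38
tool_pos: [0.3657, 0.0902, 0.1238]
tool_rot: [-2.175, -2.256, 0.014]
contact_force: [0.1, -0.8, -1.3]
opening: 0.0002
```

```bash
python3 lipchk.py side5
```

```text
t 7.3833 tcp [0.3657 0.0902 0.1238] bin [-0.2469 -0.0371  0.1238] F [ 0.124  -0.8217 -1.2918] q [ 0.0438 -0.513   2.2687 -0.0004  1.3977 -1.5638] op 0.00023666327102737282
[[-0.0369  0.9993 -0.0118]
 [ 0.9993  0.0368 -0.0009]
 [-0.0005 -0.0118 -0.9999]]
lip 441 [[-0.1216, -0.058, 0.15], [-0.1058, -0.0247, 0.1538], [-0.0894, 0.009, 0.1618]]
```

View pics/side5.png

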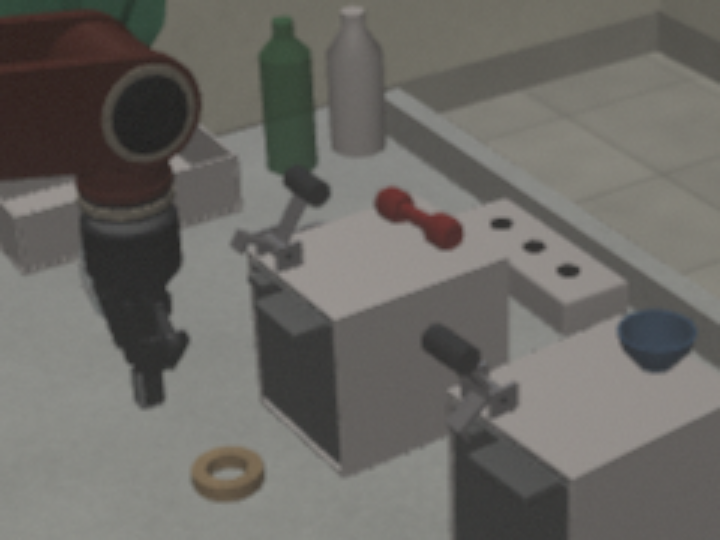

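View pics/side5t.png

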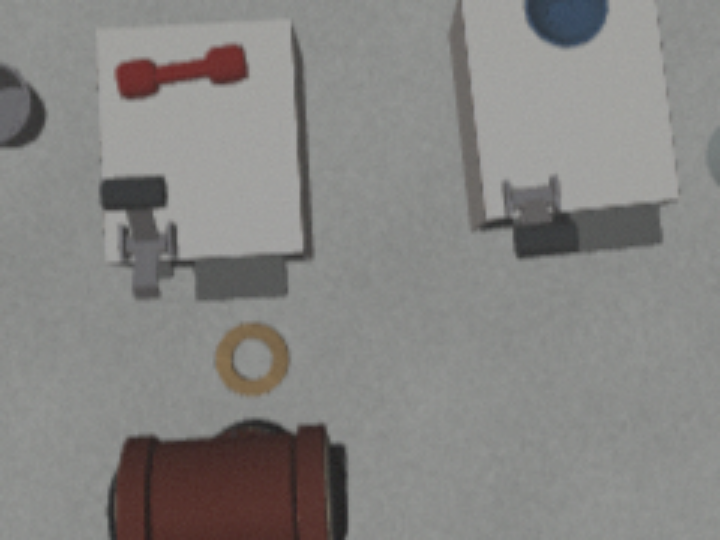

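The pocket is shut: the lip front is at bin x −0.1216, against −0.122 nominal. Next I'll go up and over, behind the weight.

>>> step_arm(
  targets=[0,0,-0.04,0,0,0,-0.08,0,0,0,-0.12,0,0,0,-0.16,0,0,0,-0.195,0,0,0,-0.215,0,0,0,-0.215,0],
)

```text
t: 8.07
tool_pos: [0.3744, 0.0904, 0.3473]
tool_rot: [2.179, 2.259, 0.003]
contact_force: [0.2, 0.8, 1.3]
opening: -0.0003
```

```bash
python3 - <<'E'
from h import *
st(); print(to(bin2w((-.004,.04,.335))), to(bin2w((-.004,.04,.21))))
E
```

```text
t 8.0667 tcp [0.3744 0.0904 0.3473] bin [-0.2383 -0.0373  0.3473] F [0.1534 0.753  1.3214] q [ 0.0433 -0.5957  1.9527 -0.0005  1.7815 -1.5637] op -0.00026986987994570734
[[-0.0361  0.9993  0.0031]
 [ 0.9993  0.0361 -0.0004]
 [-0.0005  0.0031 -1.    ]]
[0.078 0.234 0.013] [0.0781 0.2336 0.138 ]
```

>>> step_arm(
  targets=[0.013,0.04,0,0,0.026,0.08,0,0,0.04,0.12,0,0,0.053,0.16,0,0,0.066,0.195,0,0,0.074,0.22,0,0,0.078,0.234,0,0,0.078,0.234,0,0,0.078,0.234,0,0],
)

```text
t: 8.82
tool_pos: [0.6061, 0.1768, 0.3456]
tool_rot: [2.181, 2.261, -0.001]
contact_force: [-0.3, 0.5, 0.2]
opening: 0.0001
```

```bash
python3 - <<'E'
from h import *
st(); print(to(bin2w((-.004,.04,.335))), to(bin2w((-.004,.04,.212))))
E
```

```text
t 8.8167 tcp [0.6061 0.1768 0.3456] bin [-0.0033  0.04    0.3456] F [-0.3187  0.5142  0.2408] q [ 0.1665  0.0258  1.4527 -0.0009  1.6635 -1.4406] op 0.00012375773555080676
[[-0.0362  0.9993 -0.0003]
 [ 0.9993  0.0362 -0.001 ]
 [-0.001  -0.0003 -1.    ]]
[ 0.     -0.0007  0.0106] [ 0.0001 -0.0006  0.1336]
```

>>> step_arm(
  targets=[0,0,0.03,0,0,0,0.06,0,0,0,0.09,0,0,0,0.115,0,0,0,0.13,0,0,0,0.132,0,0,0,0.132,0],
)

```text
t: 9.4
tool_pos: [0.6054, 0.1765, 0.2131]
tool_rot: [-2.181, -2.261, 0.003]
contact_force: [-1.3, 0.3, 0.1]
opening: 0.0001
```

```bash
python3 lipchk.py side6
```

```text
t 9.4 tcp [0.6054 0.1765 0.2131] bin [-0.0041  0.0397  0.2131] F [-1.2808  0.2935  0.0686] q [ 0.1661  0.0783  1.6166 -0.001   1.4484 -1.4406] op 5.550796936824653e-05
[[-0.036   0.9993 -0.0016]
 [ 0.9994  0.036  -0.0012]
 [-0.0012 -0.0016 -1.    ]]
lip 442 [[-0.1216, -0.058, 0.1499], [-0.1057, -0.0249, 0.1537], [-0.0888, 0.0091, 0.1622]]
```

View pics/side6.png

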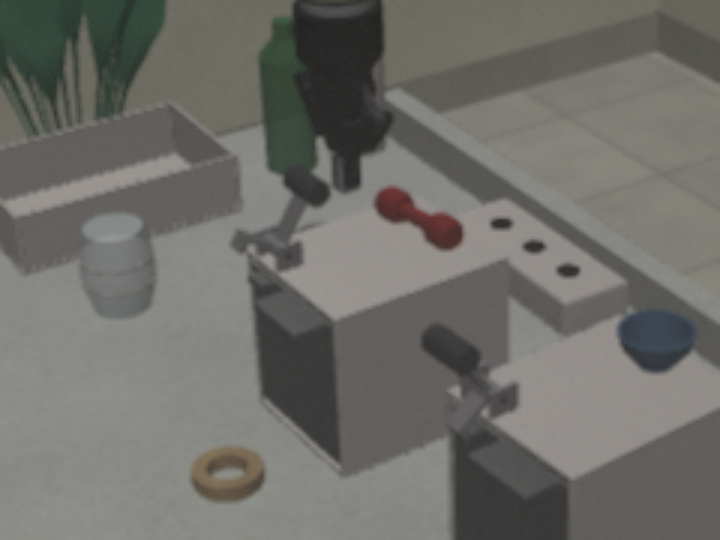

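The fingertips are 17 mm or so behind the weight, and it lies clear of the dumbbell. Now a slow push forward.

>>> step_arm(
  targets=[0,-0.006,0,0,0,-0.012,0,0,0,-0.015,0,0,0,-0.018,0,0,0,-0.021,0,0,0,-0.024,-0.001,0,0,-0.027,-0.002,0,0,-0.03,-0.003,0,0,-0.033,-0.004,0,0,-0.036,-0.005,0,0,-0.039,-0.006,0,0,-0.042,-0.007,0],
)

```text
t: 10.5
tool_pos: [0.5643, 0.1752, 0.2226]
tool_rot: [2.18, 2.26, 0.002]
contact_force: [0.2, 0.8, -0.3]
opening: 0.0002
```

>>> step_arm(
  targets=[0,-0.003,0,0,0,-0.006,0,0,0,-0.009,0,0,0,-0.012,0,0,0,-0.015,0,0,0,-0.018,0,0,0,-0.018,0,0,0,-0.018,0,0,0,-0.018,0,0],
)

```text
t: 11.25
tool_pos: [0.5464, 0.1746, 0.2226]
tool_rot: [2.18, 2.26, 0.002]
contact_force: [0.1, -1.1, 0.5]
opening: 0.0001
```

```bash
python3 lipchk.py side7
```

```text
t 11.25 tcp [0.5464 0.1746 0.2226] bin [-0.0631  0.0401  0.2226] F [ 0.0532 -1.0847  0.4756] q [ 0.18   -0.0649  1.7446 -0.001   1.4598 -1.4268] op 7.16468601366088e-05
[[-0.0361  0.9993  0.0022]
 [ 0.9993  0.0361 -0.0006]
 [-0.0007  0.0022 -1.    ]]
lip 438 [[-0.1216, -0.0581, 0.1498], [-0.1058, -0.0249, 0.154], [-0.0899, 0.0088, 0.1618]]
```

View pics/side7.png

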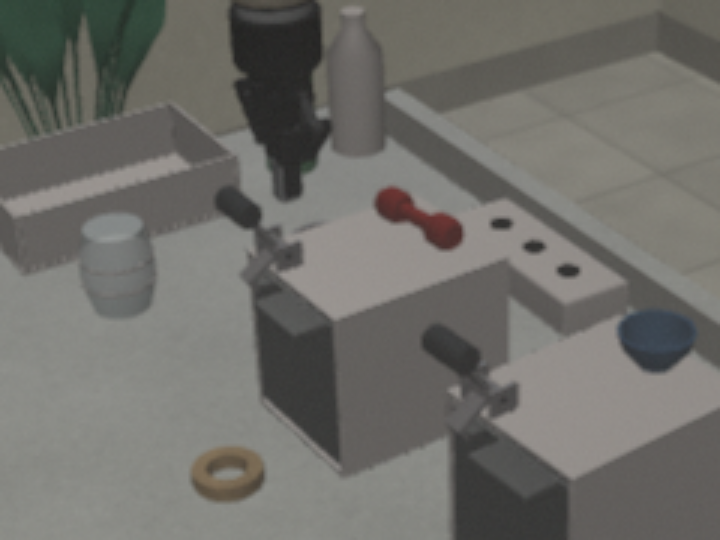

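The lever has snapped forward: the weight is at crop (238,207), the same posture as on the shut bin. I'll back off and rise clear.

>>> step_arm(
  targets=[0,0.01,0,0,0,0.025,0,0,0,0.03,-0.02,0,0,0.03,-0.06,0,0,0.03,-0.1,0,0,0.03,-0.14,0,0,0.03,-0.16,0,0,0.03,-0.16,0,0,0.03,-0.16,0,0,0.03,-0.16,0,0,0.03,-0.16,0],
)

```text
t: 12.27
tool_pos: [0.5757, 0.1756, 0.3798]
tool_rot: [-2.181, -2.261, 0.004]
contact_force: [0.1, 1.1, -0.4]
opening: -0.0
```

```bash
python3 lipchk.py side8; python3 - <<'E'
from h import *
np.set_printoptions(precision=4,suppress=True)
a=dict(np.load('side0.npz'))
p=cam('side')
X=cloud(p);Y=Rn.from_euler('z',-YAW).apply((X-B).reshape(-1,3)).reshape(X.shape)
m=(abs(Y[...,0]+.1)<.06)&(abs(Y[...,1]-.04)<.03)&(Y[...,2]>.205)&(Y[...,2]<.26)
print('weight bin',np.percentile(Y[m],[1,50,99],axis=0))
r=imaging.mark_of('open_weight',p);print(r[:2])
d=cv2.absdiff(a['color'],p['color']).max(2);save(p,'side9.png')
for n,(u,v) in dict(bowl=(398,244),dumb=(320,203),cage=(430,395),barrel=(219,218),jar=(413,346),ring=(256,287),shutw=(332,247)).items(): print(n,d[v-22:v+23,u-22:u+23].mean(), (d[v-22:v+23,u-22:u+23]>40).sum())
E
```

```text
t 12.2667 tcp [0.5757 0.1756 0.3798] bin [-0.0337  0.04    0.3798] F [ 0.1327  1.0543 -0.3595] q [ 0.1729 -0.0455  1.4681 -0.001   1.7211 -1.434 ] op -1.998891607897021e-06
[[-0.0359  0.9994 -0.002 ]
 [ 0.9994  0.0359 -0.0013]
 [-0.0012 -0.002  -1.    ]]
lip 439 [[-0.1217, -0.0581, 0.1505], [-0.106, -0.0248, 0.1538], [-0.0899, 0.0089, 0.1597]]
weight bin [[-0.1233  0.0145  0.2066]
 [-0.1144  0.0294  0.2328]
 [-0.0967  0.0626  0.2416]]
[{'uv': [258.0, 202.6], 'score': 0.77}]
bowl 1.5802469135802468 0
dumb 1.5777777777777777 0
cage 1.5303703703703704 0
barrel 1.5150617283950618 0
jar 1.5145679012345679 0
ring 1.5565432098765433 0
shutw 1.5535802469135802 0
```

View pics/side8.png

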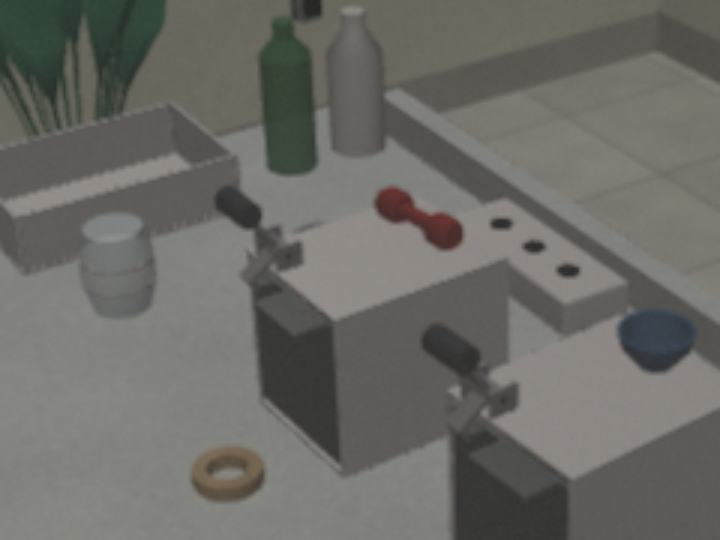

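```bash
python3 -c "
from h import *
print(ticket.finish_job())"
```

```text
the job is handed in; nothing more can be done
None
```

I pushed the open bin's pocket shut with closed fingertips, then flipped its roof latch forward from behind. It snapped over, I withdrew straight up, and I handed the job in at about 12.5 s. No verdict was reported.

- **Pocket:** I pushed until the hard stop, where the force reached about 11 N sideways and 7 N upward. The lip's front edge measured −121.6 mm in the bin frame against −122 mm nominal. It read −121.7 mm at the last check, after the latch flip.
- **Latch:** the lever rests forward. The front of its weight measured −123 mm, where about −124 mm is expected for 1.2 rad, and it looks the same as the shut bin's latch.
- **Other things:** in the side camera, before and after pictures show no change at the shut bin's latch, bowl, dumbbell, bell cage, barrel, jar or ring. I did not check the cup separately, but the arm never came close to it.
- **Arm:** it ended about 0.14 m above the latch, with no contact force beyond sensor noise.
- **Disagreements:** the force sensor showed nothing while the pocket was swinging, only at the stop. I did not find out where the upward part of that force came from.

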